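Clamp the camera module with the knob under its mounting base

ROBOT

A 7-joint arm with a two-finger parallel gripper is mounted at the origin on the work surface. World frame = base frame: x ahead of the robot, y to its left, z up, the work surface at z = 0. Lengths are in m, angles in rad, forces in N, time in s.
With the tool pointing down it reaches from about 0.35 to 0.9 m from the base axis. Payload 8.1 kg.
Tool frame: the origin (TCP) lies midway between the tips of the shut fingers; the grasp point (between the pads) lies arm.grasp_offset behind it (arm.grasp_offset is the distance from the TCP to the grasp point, in m); z points along the fingers, y is the line along which they close (so a half turn about z gives the same grasp; the last joint's range is limited). The gripper opens to 92 mm and grips with 3 to 60 N. Pads are 19 mm wide; open, the fingers measure 130 mm over their backs; the gripper's body (75 mm by 190 mm) begins 47 mm behind the grasp point.
Start: joints at [-1.323, 0.434, 0.025, 1.573, -0.012, 1.134, -0.075], TCP at [0.215, 0.587, 0.205] pointing down, gripper open.
Joint ranges: [-2.62, 2.62], [-0.44, 2.09], [-1.27, 1.32], [0.08, 2.57], [-1.32, 4.46], [0.12, 2], [-2.74, 2.74]. Speed limits (rad/s): [2.22, 2.22, 3.01, 3.01, 3.14, 3.14, 3.14].

INTERFACE

Orientations are given as a rotation vector (axis times angle).
In Python, from cell import observe, imaging, arm gives the robot as it stands.
- The arm moves only by the tool apply_moves, never from a script. Its argument "commands" is a list of rows, each a list of 5 numbers: the opening in per cent of the stroke, from 0 (shut) to 100 (fully open), then the shift along the world's x, y, z in units of 0.06 m (1.0 is 0.06 m), then the turn about the world's z in units of 0.5 rad (1.0 is 0.5 rad). A call has 1 to 12 rows; each row shifts and turns the commanded pose from where the row before left it; what a row does not reach is not made up. A row lasts 1/8 s, in which the tool goes at most 62.5 mm and 10.7 degrees, less where a joint would pass 70% of its speed; a pose out of reach is approached as far as the arm can. A call with a number of a shift or a turn outside -1 to 1 is refused whole. A call with a gripper value outside its range is refused whole. The fingers move at their own pace and stop on an object; "newtons" is the grip in N (left out, the last holds). Time passes only in rows, so rows that do not move let the fingers close. It gives the time, the measured TCP pose, the force, the opening and the grip force at its end, in the units of the state.
- observe(): the state, without advancing time (a new reading comes with each control period).
- imaging.get_image(name): name is "scene" or "top"; returns (picture, depth): 400x640x3 uint8, red, green, blue; 400x640 float32, m along the optical axis (not along the pixel's ray), 0 where there is no reading.
- imaging.camera_params(name): a dict with "camera_matrix" (3x3 intrinsics, pixels), "origin" and "rotation" of the camera in the world. Camera axes: x right, y up, looking along -z (the intrinsics and any distortion apply to the point x, -y, -z); pixel columns grow to the right and rows downward; lengths in m; the calibration is good to about 2 mm. A picture is of the moment at which its call begins. camera_params takes no time and is no camera call.
- arm.sign_off(): hands the job in; it is judged then, once.
The state is a dict: "clock": time; "joints": joint angles; "dq": joint speeds; "joint_efforts": joint torques, N m; "position": TCP position; "ee_rot": TCP orientation; "force": force on the tool from outside, world axes, zero at the start; "ft_torque": the same for the moment, N m; "width": opening from 0.0 (shut) to 1.0 (fully open); "gripper_force": force on a finger pad.
Only numpy, scipy, OpenCV 4.12 (cv2) and the standard library are available. Lean on these libraries where they do the work, as an engineer would, in place of code of your own. Each camera call takes 0.05 s, during which the arm holds its last target. There are 200 camera calls.

TASK

On the raised mounting base, gently slide the camera module along the fence until it is fully home against the end stop. Then turn the cross knob on the underside of the base clockwise (seen from above) until the sprung jaw holds the module snugly against the fence, feeling for the resistance to rise and stopping before the module is crushed. Leave it clamped there, work the jaw only through the knob, and do not disturb the things lying around.

Things in the scene. Friction and masses are not known exactly. Their poses are not given: they have to be found in the camera images.
- base: raised aluminium base, fixed; origin on the table under it. Its frame: plate x -110..110, y -100..110, z 75..87 mm, on four legs. An aluminium fence along x stands on the plate (40 high, x -95..45), face to -y. It is adjustable, its setting not given: the face is anywhere at y = 62 to 70 mm. x points towards the end stop, y towards the fence, z up
- stop_face (a point): middle of the end stop's face on the base, which looks to base -x; block 55 mm wide (base y 0..55), 30 mm high (z 87..117), face at base x = 50, axes as the base's. The 60 mm module is home when it touches it, its centre then at base x = 20 mm
- module_center (a point): camera module, loose on the plate: black box 60 x 60 x 52 mm high, on top a lens barrel 40 mm across, 16 high; 0.3 to 0.6 kg. The point is the box's centre, 26 mm above its underside; x to the stop. It starts 40 to 60 mm short of home, 1 to 6 mm clear of the fence; can be pushed on its -x face, fingertips some 20 mm above the plate
- module: the same camera module; origin at the centre of its underside
- pad: sprung pad, the front of the steel jaw on the plate (jaw 58 mm wide in x, 22 high). Pad face, looking to +y: x -15..43, y = -11, z 87..109 mm from this origin (not on the part), in base axes. The knob moves the jaw to base +y, 10 mm per radian; the robot must not push it. Hidden springs behind the pad give 24 N per mm; 15 to 48 N on the module is snug (aim at 30 N), more crushes it
- knob_hub (a point): on the vertical axis of the black cross knob under the plate, at mid-height of its arms: base x 0, y -94, z 54 mm, 6 mm inside the plate's -y edge. Four straight arms 90 degrees apart, 16 mm wide, 24 high (z 42..66), reach 65 mm from the axis. Arms pointing to base -y stand out past the edge and can be pushed there from above with shut fingers, up to 55 degrees either side of -y
- knob_rim (a point): fixed point straight out from the hub along base -y, 52 mm from the axis, mid-height of the arms: the place to push. At the start one arm points near here, from 21 degrees to the base +x side of it to 2 degrees to the -x side (not measured). Push arms from the +x to the -x side: clockwise from above closes the jaw. From the start 1.0 to 2.3 rad are needed: several pushes
- knob_under (a point): fixed point on the axis at the underside of the knob (z 42 mm). How it feels: friction takes 0.5 N m to turn (10 N at 52 mm) and it stays where left. Once the module is pressed on the fence the moment rises by 0.24 N m per 0.1 rad: 0.3 N m (6 N at 52 mm) more than when turning freely is a good clamp, 0.15 is slack, 0.48 too tight
- meter: bystander: yellow handheld multimeter lying on the table, 85 by 175 by 36 mm, origin under its centre
- jar: bystander: clear screw jar, 44 mm diameter, 60 mm high, origin under its centre
- driver: bystander: screwdriver lying on the table, 160 mm long
There are look-alikes about, which are no part of the job. Leave any turquoise or yellow look-alike of the module alone.

How it is judged:
By the outcome, as a careful person would: the job done as asked, in the order asked, and still so for the second after the job is handed in, with the robot touching nothing.
It also fails if it takes over 64 s, if anything falls off the work surface, if the arm or the gripper's body presses on something with over 40 N, if the wrist force passes 120 N, or if a joint passes its speed limit or range.

## Working session

There is one attempt and no reset: what is moved stays moved. The work goes in short steps, Python scripts to look and compute and a tool call to move; the robot and the scene stay as the last step left them, time stands still between calls to the robot, and variables do not carry over. Pictures are saved under pics/ and viewed, at most 10 in all, crops included, and the job is handed in when it is done.

Besides the shell and the picture viewer there is one more tool, called by a JSON object that holds its "method" and its "body". apply_moves: Moves the arm, as the interface text tells. Its arguments: {"type":"object","properties":{"commands":{"type":"array"},"newtons":{"type":"number"}},"required":["commands"]}

```bash
mkdir -p pics; cat > h.py <<'E'
import numpy as np, cv2
from cell import observe, imaging, arm
def grab(n,name=None):
    im,d=imaging.get_image(n)
    if name: cv2.imwrite('pics/'+name,im[:,:,::-1])
    return im,d
def cloud(n,d):
    p=imaging.camera_params(n);K=np.array(p['camera_matrix']);R=np.array(p['rotation']);o=np.array(p['origin'])
    v,u=np.mgrid[:d.shape[0],:d.shape[1]]
    c=np.stack([(u-K[0,2])/K[0,0]*d,-(v-K[1,2])/K[1,1]*d,-d],-1)
    return c@R.T+o
E
python3 - <<'E'
from h import *
for n in('scene','top'):
    im,d=grab(n,n+'0.png');np.savez(n+'0.npz',im=im,d=d);p=imaging.camera_params(n);print(n,p,(d==0).mean())
s=observe();print(s)
E
```

```text
scene {'camera_matrix': array([[445.09979863,   0.        , 325.74850659],
       [  0.        , 445.09979863, 197.5625719 ],
       [  0.        ,   0.        ,   1.        ]]), 'origin': array([ 1.44363012, -0.36686568,  0.87004876]), 'rotation': array([0.7589318 , 0.54575611, 1.17233218])} 0.00586328125
top {'camera_matrix': array([[415.26431647,   0.        , 318.04657512],
       [  0.        , 415.26431647, 193.90108756],
       [  0.        ,   0.        ,   1.        ]]), 'origin': array([ 0.32664631, -0.04126734,  1.20795435]), 'rotation': array([ 0.16235995, -0.18626528, -1.63419403])} 0.00429296875
{'clock': 0.1, 'joints': array([-1.32261813,  0.43511145,  0.02494348,  1.57399418, -0.01160443,
        1.13401109, -0.07510975]), 'dq': array([-0.001493  , -0.00367708, -0.00061821, -0.00330873, -0.00274409,
        0.00290292, -0.00077889]), 'joint_efforts': array([ 2.77817395e-03, -6.69126034e+01,  9.87840369e-01, -3.15139961e+01,
       -6.05292292e-02,  3.76304076e-02,  5.17286207e-05]), 'position': array([0.21463451, 0.58647128, 0.20435374]), 'ee_rot': array([-5.48240038e-01, -3.09325001e+00,  2.15634048e-03]), 'force': array([-0.04366843, -0.52125122, -0.24717939]), 'ft_torque': array([0.02469031, 0.02558928, 0.01827452]), 'gripper_force': 0.0, 'width': 1.0000118723262055}
```

View pics/scene0.png

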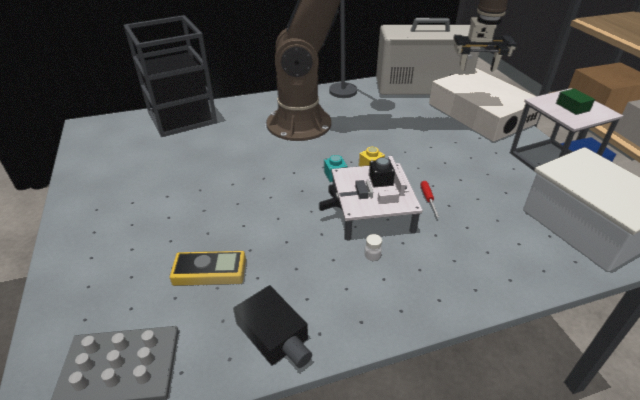

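View pics/top0.png

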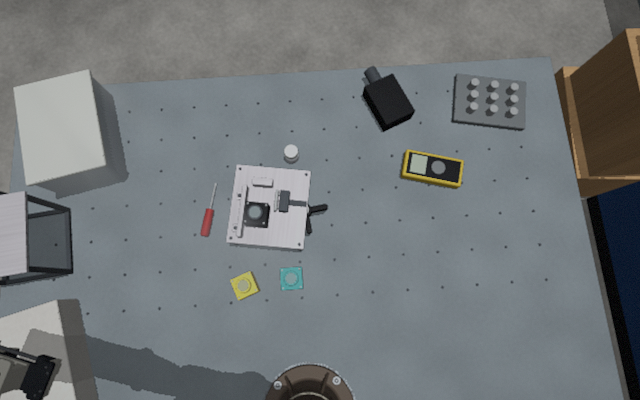

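Two views. The real module is the black box with a lens on the white plate (scene 381,172; top 256,213). Things it could be taken for: the turquoise box (top 291,278), the yellow box (top 244,286) and the large black box with a barrel (top 388,100). The stop is at top (262,182), the fence at (240,210), the jaw at (284,201) and the knob arms at (316,210).

```bash
sed -i "s/R=np.array(p\['rotation'\])/R=cv2.Rodrigues(np.array(p['rotation']))[0]/" h.py
cat >> h.py <<'E'
def plate(P,im):
    m=((abs(P[...,2]-0.087)<0.008)&(im.min(-1)>110)).astype(np.uint8)
    m=cv2.morphologyEx(m,cv2.MORPH_OPEN,np.ones((3,3)))
    n,l,st,c=cv2.connectedComponentsWithStats(m)
    i=1+np.argmax(st[1:,4]);return l==i
E
python3 - <<'E'
from h import *
z=np.load('top0.npz');im,d=z['im'],z['d'];P=cloud('top',d)
m=plate(P,im);q=P[m];print(m.sum(),np.median(q[:,2]))
(cx,cy),(w,h),a=cv2.minAreaRect((q[:,:2]*1000).astype(np.float32));print('rect mm',cx,cy,w,h,a)
print(cv2.boxPoints(((cx,cy),(w,h),a)))
sel=np.abs(P[...,:2]-np.array([cx,cy])/1000).max(-1)<0.19
# heights
for lo,hi in((.095,.12),(.12,.132),(.132,.146),(.146,.17)):
    k=sel&(P[...,2]>lo)&(P[...,2]<hi)
    mm=cv2.connectedComponentsWithStats(k.astype(np.uint8))
    for i in range(1,mm[0]):
        if mm[2][i,4]>8: 
            r=P[mm[1]==i];print(lo,hi,mm[2][i],mm[3][i].round(),r.mean(0).round(4),r.min(0).round(3),r.max(0).round(3))
c=im[150:260,200:340];cv2.imwrite('pics/crop.png',cv2.resize(c,None,fx=5,fy=5,interpolation=cv2.INTER_CUBIC)[:,:,::-1])
E
```

```text
4330 0.08668049290606428
rect mm 554.8038330078125 69.09004211425781 210.23817443847656 220.6595458984375 80.80059814453125
[[429.08765  -17.038475]
 [646.90906  -52.315514]
 [680.52     155.21857 ]
 [462.6986   190.4956  ]]
0.095 0.12 [252 177  22  10 176] [263. 181.] [0.6155 0.0807 0.1139] [0.604 0.053 0.096] [0.63 0.11 0.12]
0.095 0.12 [245 186   4  15  28] [247. 193.] [0.5871 0.125  0.1082] [0.567 0.122 0.095] [0.607 0.129 0.12 ]
0.095 0.12 [274 189  17  23 293] [282. 200.] [0.5612 0.0314 0.1081] [0.531 0.009 0.095] [0.593 0.055 0.114]
0.095 0.12 [238 193   4   4  12] [240. 194.] [0.5871 0.1472 0.0987] [0.583 0.143 0.096] [0.591 0.152 0.102]
0.095 0.12 [245 206  26  22  56] [262. 220.] [0.5103 0.0873 0.108 ] [0.492 0.065 0.095] [0.549 0.133 0.12 ]
0.095 0.12 [238 223   6  14  27] [242. 231.] [0.4858 0.1423 0.1087] [0.471 0.138 0.095] [0.506 0.153 0.119]
0.095 0.12 [233 224   4   7  13] [235. 227.] [0.4988 0.1633 0.0973] [0.491 0.159 0.095] [0.507 0.168 0.1  ]
0.12 0.132 [236 184  12  52 253] [242. 210.] [0.539  0.1383 0.1264] [0.472 0.122 0.12 ] [0.609 0.155 0.131]
0.132 0.146 [243 201  26  25 338] [256. 213.] [0.5245 0.098  0.1385] [0.492 0.066 0.132] [0.559 0.134 0.145]
0.146 0.17 [248 204  15  16 188] [255. 212.] [0.5262 0.0991 0.1549] [0.507 0.081 0.146] [0.546 0.118 0.162]
```

View pics/crop.png

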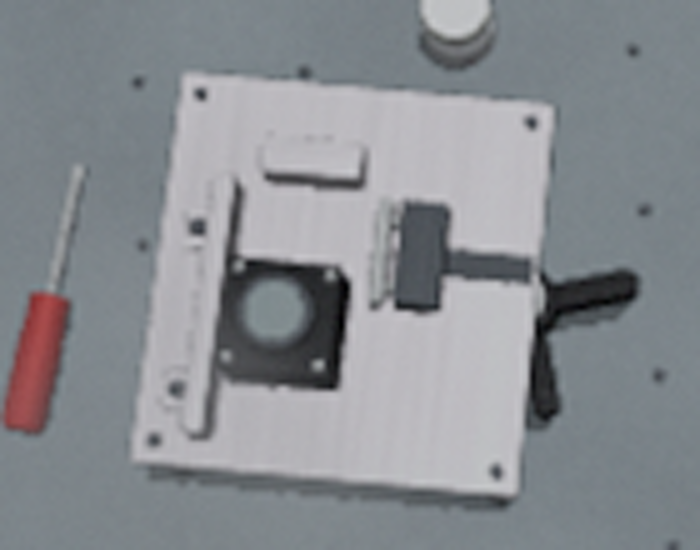

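The crop confirms the choice: black module with the grey lens disc at (275,305), against the fence. The stop is at (313,160) and the jaw at (425,255). One knob arm points to about -y with its tip at (635,285), and the other visible arm is at (545,415).

```bash
cat >> h.py <<'E'
YAW=-0.1605; O=np.array([.5540,.0642]); c_,s_=np.cos(YAW),np.sin(YAW); RB=np.array([[c_,-s_],[s_,c_]])
def b2w(x,y): return O+RB@np.array([x,y])/1000
def w2b(p): return (np.asarray(p)[...,:2]-O)@RB*1000
def st():
    s=observe();R=cv2.Rodrigues(s['ee_rot'])[0]
    ty=np.degrees(np.arctan2(R[1,1],R[0,1]))-np.degrees(YAW)
    f=s['force'];print('t',s['clock'],'base',w2b(s['position']).round(1),'z',(s['position'][2]*1e3).round(1),'w',s['position'].round(4),'tooly_in_base',ty.round(1),'F_base',(f[:2]@RB).round(2),f[2].round(2),'M',s['ft_torque'].round(3),'width',round(s['width'],3))
    return s
def knob(P,im,pr=True):
    B=w2b(P);m=(im.max(-1)<75)&(P[...,2]>.035)&(P[...,2]<.08)&(B[...,1]<-102)&(np.hypot(B[...,0],B[...,1]+94)<75)
    b=B[m];a=np.degrees(np.arctan2(b[:,0],-(b[:,1]+94)));r=np.hypot(b[:,0],b[:,1]+94)
    k=(r>30)&(P[m][:,2]>.06)
    print('arms',np.histogram(a[k],bins=range(-90,91,10))[0]); 
    for lo in range(-90,90,10):
        q=k&(a>=lo)&(a<lo+10)
    return a[k],r[k]
E
python3 - <<'E'
from h import *
print('offs',arm.grasp_offset)
z=np.load('top0.npz');P=cloud('top',z['d'])
a,r=knob(P,z['im'])
for rr in(35,45,55):
    k=(r>rr-5)&(r<rr+5)&(abs(a)<45);print(rr,k.sum(),np.median(a[k]) if k.any() else 0)
print(a.round(),r.round())
m=(P[...,2]>.09)&(P[...,2]<.116);B=w2b(P)
for n,cnd in(('jaw',m&(abs(B[...,0]-10)<40)&(B[...,1]<-5)&(B[...,1]>-95)),):print(n,B[cnd].min(0),B[cnd].max(0),P[cnd][:,2].max())
mm=(P[...,2]>.134)&(P[...,2]<.143)&(abs(B[...,0]+34)<45)&(abs(B[...,1]-30)<45)
print('module',B[mm].min(0),B[mm].max(0),cv2.minAreaRect(B[mm].astype(np.float32)))
s=st()
for p in((-95,27),(-115,27)):print(p,b2w(*p))
E
```

```text
offs 0.0188
arms [ 0 37 13  0  0  0  0  0  0 15 32 10  0  0  0  0  0  0]
35 19 12.342961340440771
45 19 14.057454617622906
55 19 15.542060060301612
[ 23.  21.  21.  24.  24.  22.  21.  21.  19.  19.  18.  17.  24.  22.
  19.  20.  20.  17.  17.  17.  16.  16.  15.  18.  18.  17.  16.  15.
  14.  14.  13.  13.  13.  12.  15.  12.  12.  12.  11.  11.  10.  10.
   9.   9.   9.   8.   8.   9.   7.   7.   8.   8.   7.   2.   3.   4.
   5. -75. -70. -64. -75. -71. -66. -76. -72. -68. -77. -73. -69. -77.
 -73. -70. -66. -78. -74. -71. -67. -78. -75. -72. -68. -79. -75. -72.
 -69. -79. -76. -73. -70. -79. -76. -73. -71. -68. -79. -77. -74. -71.
 -69. -80. -77. -74. -72. -69. -77. -75. -72.] [52. 55. 58. 38. 41. 43. 46. 49. 51. 54. 57. 60. 32. 35. 37. 40. 43. 45.
 48. 51. 54. 57. 59. 31. 34. 37. 39. 42. 45. 48. 50. 53. 56. 59. 31. 33.
 36. 39. 42. 45. 47. 50. 53. 56. 59. 30. 33. 36. 39. 42. 44. 47. 50. 30.
 33. 36. 42. 30. 31. 31. 32. 34. 34. 35. 37. 37. 38. 39. 39. 41. 41. 43.
 43. 45. 44. 45. 46. 46. 47. 48. 48. 50. 49. 50. 51. 52. 53. 53. 54. 55.
 56. 56. 56. 57. 57. 58. 59. 59. 60. 60. 61. 61. 61. 62. 63. 63. 64.]
jaw [-28.86085589 -94.74020234] [47.83506492 -5.88814192] 0.11389977709412791
module [-62.94361891   0.58833933] [-2.40339247 60.96477843] ((-32.329002380371094, 30.530778884887695), (60.010746002197266, 60.38226318359375), 89.12577819824219)
t 0.1 base [-418.5  461.3] z 204.4 w [0.2146 0.5865 0.2044] tooly_in_base 79.1 F_base [ 0.04 -0.52] -0.25 M [0.025 0.026 0.018] width 1.0
(-95, 27) [0.46453591 0.1060351 ]
(-115, 27) [0.44479296 0.10923134]
```

{"method": "apply_moves", "body": {"commands": [[0,0,-0.2,0.8,0.19],[0,0.35,-0.7,0,0.19],[0,0.35,-0.7,0,0],[0,0.35,-0.7,0,0],[0,0.35,-0.7,0,0],[0,0.35,-0.7,0,0],[0,0.35,-0.7,0,0],[0,0.35,-0.7,0,0],[0,0.35,-0.7,0,0],[0,0.35,-0.7,0,0],[0,0.35,-0.7,0,0],[0,0.35,-0.7,0,0]], "newtons": 40}}

```text
clock: 1.6
position: [0.4461, 0.1115, 0.2529]
ee_rot: [-0.252, -3.131, -0.0]
force: [0.3, 0.6, -0.3]
width: 0.004
gripper_force: 0.0
```

{"method": "apply_moves", "body": {"commands": [[0,0.1,-0.1,0,0],[0,0,0,0,0]]}}

```text
clock: 1.85
position: [0.4517, 0.107, 0.2528]
ee_rot: [-0.254, -3.131, 0.0]
force: [-1.0, 0.3, -0.6]
width: 0.002
gripper_force: 0.0
```

```bash
python3 -c "
from h import *
st();print(b2w(-95,29))"
```

```text
t 1.85 base [-107.8   25.9] z 252.8 w [0.4517 0.107  0.2528] tooly_in_base 89.9 F_base [-1.   0.1] -0.65 M [ 0.063  0.042 -0.013] width 0.002
[0.46485553 0.1080094 ]
```

{"method": "apply_moves", "body": {"commands": [[0,0.1,0.05,-0.6,0],[0,0,0,-0.6,0],[0,0,0,-0.6,0],[0,0,0,-0.4,0],[0,0,0,-0.22,0],[0,0,0,0,0]]}}

```text
clock: 2.6
position: [0.4571, 0.1107, 0.1074]
ee_rot: [-0.25, -3.13, 0.001]
force: [-0.7, -1.1, 0.4]
width: 0.005
gripper_force: 0.0
```

```bash
python3 - <<'E'
from h import *
st();print(b2w(-19.5,30)-b2w(-72,30))
im,d=grab('scene','s1.png')
im,d=grab('top');cv2.imwrite('pics/t1.png',cv2.resize(im[150:260,200:340],None,fx=5,fy=5)[:,:,::-1])
E
```

```text
t 2.6 base [-103.1   30.4] z 107.4 w [0.4571 0.1107 0.1074] tooly_in_base 90.1 F_base [-0.49 -1.22] 0.37 M [ 0.04   0.022 -0.011] width 0.005
[ 0.05182524 -0.00839012]
```

View pics/s1.png

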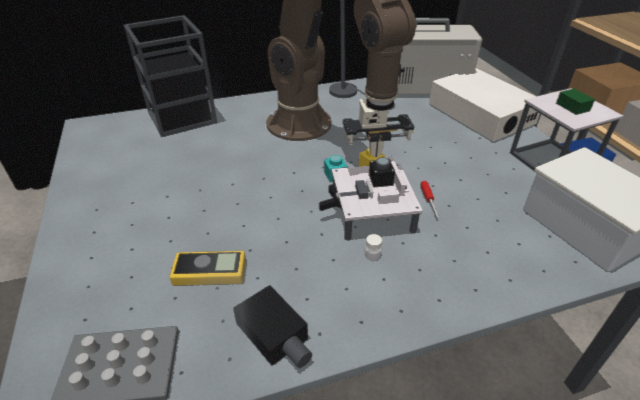

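The gripper is in the gap behind the module (scene 378,150) with nothing touched. Now a gentle push.

{"method": "apply_moves", "body": {"commands": [[0,0.08,-0.013,0,0],[0,0.08,-0.013,0,0],[0,0.08,-0.013,0,0],[0,0.08,-0.013,0,0],[0,0.08,-0.013,0,0],[0,0.05,-0.008,0,0],[0,0.05,-0.008,0,0],[0,0.05,-0.008,0,0],[0,0.05,-0.008,0,0],[0,0.05,-0.008,0,0],[0,0.05,-0.008,0,0],[0,0.05,-0.008,0,0]]}}

```text
clock: 4.2
position: [0.503, 0.1026, 0.1078]
ee_rot: [-0.253, -3.131, 0.0]
force: [-3.0, -0.3, 0.3]
width: 0.003
gripper_force: 1.5
```

{"method": "apply_moves", "body": {"commands": [[0,0.05,-0.008,0,0],[0,0.05,-0.008,0,0],[0,0.05,-0.008,0,0],[0,0.05,-0.008,0,0],[0,0.05,-0.008,0,0],[0,0.05,-0.008,0,0],[0,0.05,-0.008,0,0],[0,0.05,-0.008,0,0]]}}

```text
clock: 5.2
position: [0.527, 0.0988, 0.1079]
ee_rot: [0.252, 3.131, 0.0]
force: [-2.8, 0.6, 1.9]
width: 0.008
gripper_force: 1.5
```

```bash
python3 - <<'E'
from h import *
st()
E
```

```text
t 5.2 base [-32.2  29.8] z 107.9 w [0.527  0.0988 0.1079] tooly_in_base 90.0 F_base [-2.91  0.18] 1.92 M [0.094 0.669 0.009] width 0.008
```

{"method": "apply_moves", "body": {"commands": [[0,0.035,-0.006,0,0],[0,0.035,-0.006,0,0],[0,0.035,-0.006,0,0],[0,0.035,-0.006,0,0],[0,0.035,-0.006,0,0]]}}

```text
clock: 5.82
position: [0.5363, 0.0974, 0.1077]
ee_rot: [-0.252, -3.129, -0.0]
force: [-10.3, 2.0, 5.6]
width: 0.004
gripper_force: 5.1
```

{"method": "apply_moves", "body": {"commands": [[0,0.015,-0.002,0,0],[0,0.015,-0.002,0,0]]}}

```text
clock: 6.08
position: [0.5363, 0.0974, 0.1076]
ee_rot: [-0.251, -3.126, -0.0]
force: [-15.9, 1.8, 10.6]
width: 0.004
gripper_force: 7.7
```

{"method": "apply_moves", "body": {"commands": [[0,0.015,-0.002,0,0],[0,0.015,-0.002,0,0]]}}

```text
clock: 6.32
position: [0.5363, 0.0974, 0.1075]
ee_rot: [-0.25, -3.123, -0.0]
force: [-22.0, 2.4, 18.5]
width: 0.002
gripper_force: 11.1
```

Force rises with no motion, so the module is on the stop. I'll retreat and look.

{"method": "apply_moves", "body": {"commands": [[0,-0.1,0.016,0,0],[0,-0.2,0.03,0,0],[0,-0.4,0.06,0,0],[0,0,0,0.6,0],[0,0,0,0.8,0],[0,-0.5,0,0.8,0],[0,-0.8,0,0,0],[0,0,0,0,0]]}}

```text
clock: 7.32
position: [0.4185, 0.1029, 0.2403]
ee_rot: [0.25, 3.131, 0.003]
force: [0.7, -0.7, -0.3]
width: 0.008
gripper_force: 0.0
```

```bash
python3 - <<'E'
from h import *
st()
im,d=grab('top');P=cloud('top',d);B=w2b(P);cv2.imwrite('pics/t2.png',cv2.resize(im[150:260,200:340],None,fx=5,fy=5,interpolation=cv2.INTER_CUBIC)[:,:,::-1])
mm=(P[...,2]>.134)&(P[...,2]<.143)&(abs(B[...,0]-10)<60)&(abs(B[...,1]-30)<45)
print('module',B[mm].min(0),B[mm].max(0),cv2.minAreaRect(B[mm].astype(np.float32)))
mm=(P[...,2]>.113)&(P[...,2]<.12)&(abs(B[...,0]-65)<20)&(abs(B[...,1]-30)<45)
print('stop',B[mm].min(0),B[mm].max(0))
print(knob(P,im)[0].mean())
E
```

```text
t 7.325 base [-140.    16.6] z 240.3 w [0.4185 0.1029 0.2403] tooly_in_base 90.1 F_base [ 0.76 -0.55] -0.27 M [-0.042 -0.049 -0.018] width 0.008
module [-10.91087217   1.10231411] [50.22205006 61.63528442] ((19.707130432128906, 31.330533981323242), (61.086021423339844, 60.556583404541016), 0.24193881452083588)
stop [46.48505233 -0.07941634] [69.72698281 53.44470354]
arms [ 0 35 12  0  0  0  0  0  0 15 31 10  0  0  0  0  0  0]
-25.54176627980539
```

View pics/t2.png

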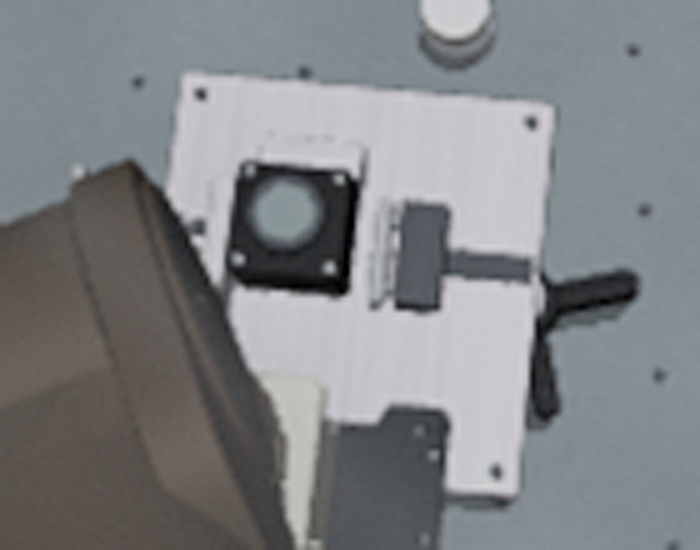

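Module is home (centre x about 19.7 in base frame, squared up against the stop at crop (310,150)); knob is unmoved, with arms at +15° and -75°. Next I plan the knob pushes.

```bash
cat >> h.py <<'E'
def kp(th,rad=54,tan=26):
    t=np.radians(th);return b2w(*(np.array([0,-94])+rad*np.array([np.sin(t),-np.cos(t)])+tan*np.array([np.cos(t),np.sin(t)])))
def arc(ths,rad,tan):
    s=observe();R=cv2.Rodrigues(s['ee_rot'])[0];p=s['position'][:2];a=np.degrees(np.arctan2(R[1,1],R[0,1])-YAW)-90
    if a<-90:a+=180
    for t in ths:
        q=kp(t,rad,tan);print(t,((q-p)/.06).round(3),'turn',round(np.radians(t-a)/.5,3));p,a=q,t
E
python3 - <<'E'
from h import *
print(observe()['joints'].round(2))
arc([15],54,26);st()
E
```

```text
[-0.64  0.07  0.3   1.98 -0.03  1.09  1.08]
15 [ 2.503 -3.046] turn 0.522
t 7.375 base [-138.3   17. ] z 240.3 w [0.4201 0.1031 0.2403] tooly_in_base 90.0 F_base [ 0.34 -0.12] 0.55 M [ 0.01  -0.014 -0.032] width 0.008
```

{"method": "apply_moves", "body": {"commands": [[0,0.5,-0.61,0,0.26],[0,0.5,-0.61,0,0.26],[0,0.5,-0.61,0,0],[0,0.5,-0.61,0,0],[0,0.5,-0.61,0,0],[0,0,0,-0.7,0],[0,0,0,-0.7,0],[0,0,0,0,0]]}}

```text
clock: 8.38
position: [0.5692, -0.0804, 0.1528]
ee_rot: [0.155, -3.132, 0.001]
force: [0.2, 0.1, 0.3]
width: 0.006
gripper_force: 0.0
```

```bash
python3 - <<'E'
from h import *
st();arc([15],54,26);print(observe()['joints'].round(2))
im,d=grab('top');cv2.imwrite('pics/t3.png',cv2.resize(im[150:260,220:360],None,fx=5,fy=5,interpolation=cv2.INTER_CUBIC)[:,:,::-1])
E
```

```text
t 8.375 base [  38.1 -140.3] z 152.8 w [ 0.5692 -0.0804  0.1528] tooly_in_base 104.8 F_base [0.21 0.09] 0.33 M [0.005 0.015 0.002] width 0.006
15 [0.018 0.011] turn 0.005
[-0.25  0.42  0.42  1.78 -0.2   0.98  1.91]
```

View pics/t3.png

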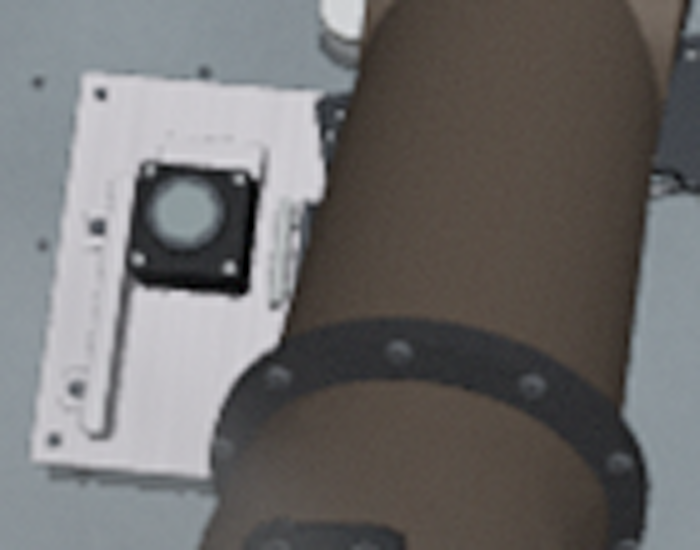

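The arm hides the knob in this view; the module (195,225) is still home. I'll descend with a force check.

{"method": "apply_moves", "body": {"commands": [[0,0.02,0.01,-0.4,0],[0,0,0,-0.4,0],[0,0,0,-0.3,0],[0,0,0,-0.15,0],[0,0,0,0,0]]}}

```text
clock: 9.05
position: [0.5729, -0.0796, 0.0816]
ee_rot: [-0.156, 3.137, -0.0]
force: [-0.9, 1.2, 0.5]
width: 0.002
gripper_force: 0.0
```

{"method": "apply_moves", "body": {"commands": [[0,0,0,-0.15,0],[0,0,0,-0.15,0],[0,0,0,-0.12,0],[0,0,0,0,0]]}}

```text
clock: 9.55
position: [0.5716, -0.0794, 0.0549]
ee_rot: [0.156, -3.136, -0.0]
force: [0.1, -0.6, 0.6]
width: 0.005
gripper_force: 0.0
```

```bash
python3 - <<'E'
from h import *
st();arc([12,9,6,3,0,-3,-6,-9,-12],54,26)
E
```

```text
t 9.55 base [  40.3 -139. ] z 54.9 w [ 0.5716 -0.0794  0.0549] tooly_in_base 104.9 F_base [ 0.21 -0.61] 0.56 M [ 0.08  -0.012  0.005] width 0.005
12 [-0.066 -0.03 ] turn -0.1
9 [-0.047 -0.024] turn -0.105
6 [-0.048 -0.021] turn -0.105
3 [-0.049 -0.019] turn -0.105
0 [-0.05  -0.016] turn -0.105
-3 [-0.051 -0.014] turn -0.105
-6 [-0.051 -0.011] turn -0.105
-9 [-0.052 -0.008] turn -0.105
-12 [-0.052 -0.005] turn -0.105
```

{"method": "apply_moves", "body": {"commands": [[0,-0.05,-0.025,-0.03,-0.1],[0,-0.048,-0.024,0,-0.105],[0,-0.048,-0.021,0,-0.105],[0,-0.049,-0.019,0,-0.105],[0,-0.05,-0.016,0,-0.105],[0,-0.051,-0.014,0,-0.105],[0,-0.051,-0.011,0,-0.105],[0,-0.052,-0.008,0,-0.105],[0,-0.052,-0.005,0,-0.105]]}}

```text
clock: 10.68
position: [0.545, -0.0882, 0.0541]
ee_rot: [0.585, 3.086, 0.0]
force: [0.4, -0.7, -0.1]
width: 0.003
gripper_force: 0.0
```

```bash
cat >> h.py <<'E'
def loc():
    # knob-frame reading: finger angle/offset and moment about hub from force
    s=st();R=cv2.Rodrigues(s['ee_rot'])[0];a=np.degrees(np.arctan2(R[1,1],R[0,1])-YAW)-90
    if a<-90:a+=180
    if a>90:a-=180
    t=np.radians(a);v=w2b(s['position'])-np.array([0,-94]);f=s['force'][:2]@RB
    er=np.array([np.sin(t),-np.cos(t)]);et=np.array([np.cos(t),np.sin(t)])
    print('tool th',a.round(2),'rad',(v@er).round(1),'tan',(v@et).round(1),'Frad',(f@er).round(2),'Ftan',(f@et).round(2),'Mhub',((v[0]*f[1]-v[1]*f[0])/1e3).round(3),'polar',np.degrees(np.arctan2(v[0],-v[1])).round(2))
E
python3 - <<'E'
from h import *
loc();arc([-15,-18,-21,-24,-27,-30,-33],54,22)
E
```

```text
t 10.675 base [  15.4 -151.9] z 54.1 w [ 0.545  -0.0882  0.0541] tooly_in_base 77.7 F_base [ 0.52 -0.65] -0.08 M [-0.021  0.059 -0.029] width 0.003
tool th -12.28 rad 53.3 tan 27.4 Frad 0.52 Ftan 0.65 Mhub 0.02 polar 14.94
-15 [-0.134  0.022] turn -0.095
-18 [-0.051  0.003] turn -0.105
-21 [-0.051  0.006] turn -0.105
-24 [-0.05   0.008] turn -0.105
-27 [-0.05   0.011] turn -0.105
-30 [-0.049  0.014] turn -0.105
-33 [-0.048  0.016] turn -0.105
```

```bash
python3 - <<'E'
from h import *
im,d=grab('scene');cv2.imwrite('pics/s4.png',cv2.resize(im[110:250,270:440],None,fx=4,fy=4,interpolation=cv2.INTER_CUBIC)[:,:,::-1])
P=cloud('scene',d);a,r=knob(P,im)
E
```

```text
arms [ 1 14 17  1  0  0  0  0  1  4 26 28  0  0  0  0  0  0]
```

View pics/s4.png

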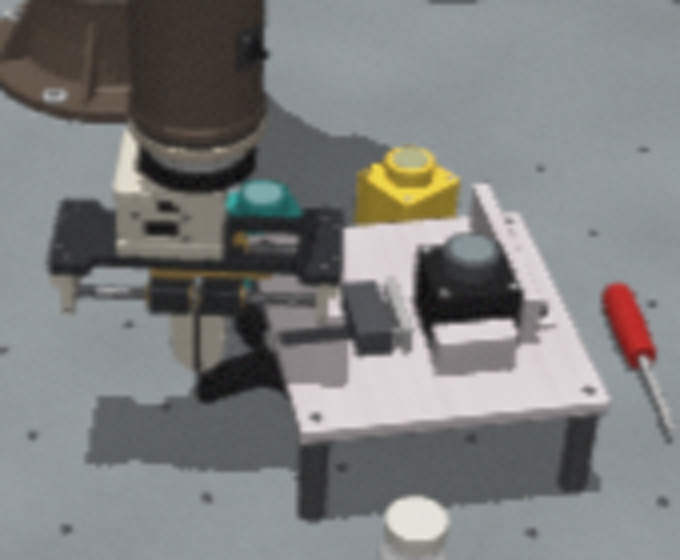

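```bash
python3 - <<'E'
from h import *
z=np.load('scene0.npz')
for nm,(im,d) in(('before',(z['im'],z['d'])),('now',grab('scene'))):
    P=cloud('scene',d);B=w2b(P);Z=P[...,2]*1000
    m=(im.max(-1)<75)&(Z>44)&(Z<70)&(B[...,1]<-110)&(np.hypot(B[...,0],B[...,1]+94)<80)&(B[...,0]>-30)
    b=B[m];print(nm,m.sum(),b.mean(0),b.min(0),b.max(0))
    for lo in range(-165,-110,10):
        k=(b[:,1]>=lo)&(b[:,1]<lo+10)
        if k.any():print('  y',lo+5,'x',b[k,0].min().round(1),np.median(b[k,0]).round(1),b[k,0].max().round(1),'z',Z[m][k].min().round(),Z[m][k].max().round())
    f=(im.min(-1)>95)&(Z>52)&(Z<112)&(B[...,1]<-112)&(B[...,1]>-200)&(abs(B[...,0])<70)
    for lo in range(50,110,10):
        k=f&(Z>=lo)&(Z<lo+10)
        if k.sum()>3:print('  finger z',lo,k.sum(),B[k].min(0).round(1),B[k].mean(0).round(1),B[k].max(0).round(1))
E
```

```text
before 120 [  14.09030589 -131.59883581] [ -27.71984011 -154.50187334] [  24.84598107 -110.19403667]
  y -150 x 10.3 19.7 24.8 z 46.0 69.0
  y -140 x 7.3 18.0 23.5 z 48.0 70.0
  y -130 x 6.0 14.9 19.5 z 47.0 70.0
  y -120 x -0.7 11.9 17.4 z 49.0 68.0
  y -110 x -27.7 9.3 14.2 z 48.0 69.0
  finger z 60 4 [ -59.6 -153.5] [  -9.7 -137.5] [  10.8 -116.9]
now 128 [  14.20929702 -132.19849022] [ -29.32861095 -154.81473406] [  24.79455929 -110.1110319 ]
  y -150 x 10.7 19.3 24.5 z 45.0 70.0
  y -140 x 6.7 18.4 24.8 z 47.0 70.0
  y -130 x 1.7 15.3 19.5 z 46.0 69.0
  y -120 x -2.4 12.5 17.6 z 45.0 70.0
  y -110 x -29.3 10.8 15.7 z 49.0 70.0
  finger z 80 16 [  18.7 -165.8] [  24.7 -156.4] [  27.7 -144.5]
  finger z 90 30 [  17.7 -171.5] [  24.3 -157.6] [  31.3 -141.7]
  finger z 100 33 [  18.7 -173.6] [  25.5 -154.4] [  31.6 -139.4]
```

```bash
python3 - <<'E'
from h import *
im,d=grab('scene');P=cloud('scene',d);B=w2b(P)
for u in(314,317,322,326):
  for v in range(184,212,2): print((u,v),B[v,u].round(0),(P[v,u,2]*1e3).round(0),im[v,u],end=' | ')
  print()
E
```

```text
(314, 184) [  46. -171.] 161.0 [31 31 33] | (314, 186) [  48. -171.] 157.0 [34 35 37] | (314, 188) [  46. -171.] 149.0 [66 67 62] | (314, 190) [  23. -168.] 123.0 [128 125 115] | (314, 192) [  23. -169.] 116.0 [130 126 118] | (314, 194) [  20. -168.] 107.0 [126 122 114] | (314, 196) [  25. -169.] 104.0 [128 123 115] | (314, 198) [  19. -168.] 92.0 [130 126 118] | (314, 200) [ -77. -157.] 4.0 [137 139 137] | (314, 202) [ -66. -158.] 5.0 [142 148 153] | (314, 204) [ -62. -159.] 0.0 [143 149 153] | (314, 206) [ -49. -160.] 4.0 [145 151 154] | (314, 208) [ -43. -161.] 1.0 [141 149 151] | (314, 210) [ -33. -162.] 2.0 [ 94  98 100] | 
(317, 184) [  46. -163.] 161.0 [77 67 52] | (317, 186) [  49. -164.] 156.0 [60 55 44] | (317, 188) [  48. -164.] 149.0 [93 90 85] | (317, 190) [  25. -161.] 124.0 [125 121 113] | (317, 192) [  22. -160.] 114.0 [126 121 112] | (317, 194) [  28. -161.] 113.0 [127 122 112] | (317, 196) [  24. -161.] 102.0 [125 122 111] | (317, 198) [  22. -161.] 94.0 [125 121 112] | (317, 200) [  22. -161.] 86.0 [125 122 112] | (317, 202) [  23. -161.] 80.0 [134 135 131] | (317,
[... 708 characters left out ...]
25] | (322, 208) [  21. -147.] 55.0 [24 23 25] | (322, 210) [  21. -147.] 47.0 [51 50 51] | 
(326, 184) [  53. -141.] 164.0 [33 32 36] | (326, 186) [  52. -141.] 156.0 [34 34 36] | (326, 188) [  55. -141.] 152.0 [45 46 46] | (326, 190) [-120. -113.] 3.0 [104 103 101] | (326, 192) [-104. -116.] 8.0 [99 98 95] | (326, 194) [ -98. -117.] 5.0 [113 114 111] | (326, 196) [ -91. -118.] 3.0 [100 102 101] | (326, 198) [ -79. -120.] 5.0 [94 98 97] | (326, 200) [   3. -133.] 67.0 [44 43 44] | (326, 202) [  17. -135.] 72.0 [28 29 27] | (326, 204) [  17. -135.] 64.0 [28 27 26] | (326, 206) [  17. -135.] 57.0 [28 27 28] | (326, 208) [  18. -135.] 50.0 [35 35 37] | (326, 210) [ -28. -127.] 2.0 [89 93 95] |
```

```bash
python3 - <<'E'
from h import *
im,d=grab('scene');P=cloud('scene',d);B=w2b(P)
for u in range(312,325):
  print(u,[(v,*B[v,u].astype(int).tolist(),int(P[v,u,2]*1e3),int(im[v,u].max())) for v in range(198,210,1) if P[v,u,2]>.03])
cv2.imwrite('pics/s5.png',cv2.resize(im[160:225,290:350],None,fx=9,fy=9,interpolation=cv2.INTER_NEAREST)[:,:,::-1])
E
```

```text
312 []
313 [(198, 22, -171, 94, 139), (199, 24, -171, 93, 138)]
314 [(198, 19, -168, 91, 132), (199, 22, -168, 91, 132)]
315 [(198, 20, -165, 93, 129), (199, 24, -166, 92, 128), (200, 20, -165, 85, 132)]
316 [(198, 23, -163, 95, 129), (199, 19, -162, 87, 129), (200, 23, -163, 87, 130), (201, 22, -163, 83, 131)]
317 [(198, 23, -160, 94, 124), (199, 24, -160, 91, 124), (200, 24, -160, 87, 125), (201, 20, -160, 81, 125), (202, 26, -161, 82, 133)]
318 [(198, 25, -158, 96, 86), (199, 21, -157, 88, 91), (200, 26, -158, 89, 91), (201, 25, -158, 84, 93), (202, 27, -158, 83, 96)]
319 [(198, 22, -155, 92, 55), (199, 24, -155, 90, 56), (200, 21, -154, 84, 62), (201, 20, -154, 80, 70), (202, 24, -155, 80, 64), (203, 14, -153, 67, 74), (204, 20, -154, 69, 76), (205, 14, -154, 60, 75), (206, 18, -154, 60, 61), (207, 17, -154, 56, 48), (208, 18, -154, 53, 52), (209, 17, -154, 48, 60)]
320 [(198, 26, -152, 96, 94), (199, 25, -152, 91, 95), (200, 25, -152, 87, 94), (201, 27, -152, 85, 96), (202, 30, -153, 85, 87), (203, 11, -150, 65, 58), (204, 21, -152, 70, 37), (205, 20, -152, 65, 35), (206, 20, -1
[... 620 characters left out ...]
, 61, 27), (207, 20, -146, 57, 26), (208, 19, -146, 52, 28), (209, 19, -146, 49, 26)]
323 [(198, 29, -144, 97, 127), (199, 26, -144, 91, 128), (200, 28, -144, 89, 124), (201, 8, -141, 69, 98), (202, 11, -142, 68, 51), (203, 17, -143, 69, 29), (204, 20, -143, 68, 29), (205, 19, -143, 64, 24), (206, 22, -144, 62, 27), (207, 18, -143, 55, 29), (208, 17, -143, 51, 23), (209, 19, -143, 48, 29)]
324 [(198, 31, -142, 98, 127), (199, 32, -142, 95, 124), (200, 27, -142, 88, 98), (201, 7, -138, 67, 60), (202, 14, -140, 70, 31), (203, 17, -140, 69, 27), (204, 19, -140, 66, 27), (205, 19, -140, 63, 27), (206, 19, -140, 60, 27), (207, 18, -140, 55, 21), (208, 947, -283, 870, 26), (209, 20, -140, 49, 41)]
```

View pics/s5.png

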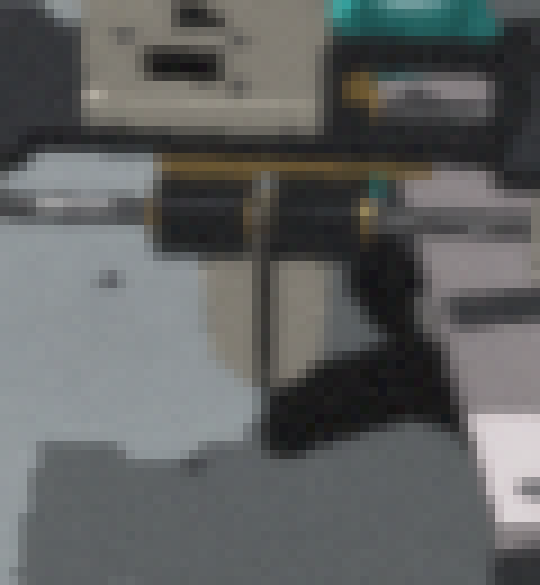

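The picture explains the missing force. The fingertips (crop 265,385) end around z 78, which is above the arm, so physically the tips sit about 22 mm above the TCP reading. The knob hasn't moved (arm at about +17°). I need to go lower. To keep the gripper body off the plate and jaw, I'll turn it 90° so its long side runs along base x.

{"method": "apply_moves", "body": {"commands": [[0,0,0,0.5,0],[0,0.2,0.03,0.3,-0.34],[0,0.2,0.03,0,-0.34],[0,0.2,0.03,0,-0.34],[0,0,0,0,-0.34],[0,0,0,0,-0.34],[0,0,0,0,-0.34],[0,0,0,0,-0.34],[0,0,0,0,-0.33],[0,0,0,0,0]]}}

```text
clock: 12.12
position: [0.5811, -0.0825, 0.1017]
ee_rot: [2.385, 2.044, -0.001]
force: [-0.2, -0.2, 0.7]
width: 0.006
gripper_force: 0.0
```

```bash
python3 - <<'E'
from h import *
s=st();print(s['joints'].round(2));print((b2w(50,-141)-s['position'][:2])/.06)
E
```

```text
t 12.125 base [  50.2 -140.5] z 101.7 w [ 0.5811 -0.0825  0.1017] tooly_in_base 0.4 F_base [-0.21 -0.22] 0.68 M [-0.148  0.057  0.01 ] width 0.006
[-0.55  0.62  0.91  1.84 -0.59  0.98  0.46]
[-0.00515349 -0.00730956]
```

{"method": "apply_moves", "body": {"commands": [[0,0,0,-0.4,0],[0,0,0,-0.3,0],[0,0,0,-0.2,0],[0,0,0,-0.15,0],[0,0,0,-0.15,0],[0,0,0,0,0]]}}

```text
clock: 12.88
position: [0.5808, -0.0826, 0.0294]
ee_rot: [-2.386, -2.043, 0.001]
force: [-0.5, -0.1, -0.1]
width: 0.005
gripper_force: 0.0
```

```bash
python3 - <<'E'
from h import *
st();im,d=grab('scene');cv2.imwrite('pics/s6.png',cv2.resize(im[150:230,280:380],None,fx=7,fy=7,interpolation=cv2.INTER_CUBIC)[:,:,::-1])
P=cloud('scene',d);B=w2b(P);Z=P[...,2]*1e3
f=(im.min(-1)>95)&(Z>30)&(Z<100)&(B[...,1]<-112)&(B[...,1]>-200)&(abs(B[...,0]-50)<40)
for lo in range(30,100,8):
    k=f&(Z>=lo)&(Z<lo+8)
    if k.sum()>3:print('  finger z',lo,k.sum(),B[k].min(0).round(1),B[k].mean(0).round(1),B[k].max(0).round(1))
E
```

```text
t 12.875 base [  49.9 -140.6] z 29.4 w [ 0.5808 -0.0826  0.0294] tooly_in_base 0.3 F_base [-0.44 -0.22] -0.1 M [-0.127  0.097 -0.027] width 0.005
```

View pics/s6.png

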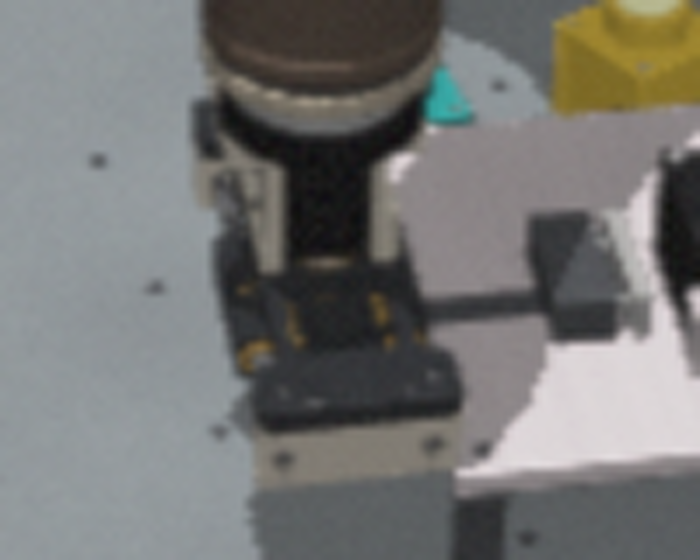

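The body hides the fingers here, but it clears the plate edge (crop 460,480). I'll feel for the arm.

{"method": "apply_moves", "body": {"commands": [[0,-0.05,0.008,0,0],[0,-0.05,0.008,0,0],[0,-0.05,0.008,0,0],[0,-0.05,0.008,0,0]]}}

```text
clock: 13.42
position: [0.5696, -0.0808, 0.0301]
ee_rot: [2.386, 2.042, 0.001]
force: [7.8, -1.2, -0.8]
width: 0.006
gripper_force: 3.1
```

{"method": "apply_moves", "body": {"commands": [[0,-0.05,0.008,0,0],[0,-0.05,0.008,0,0],[0,-0.05,0.008,0,0],[0,-0.05,0.008,0,0]]}}

```text
clock: 13.92
position: [0.5606, -0.0815, 0.031]
ee_rot: [2.381, 2.037, 0.004]
force: [9.4, -7.8, -4.1]
width: 0.005
gripper_force: 5.4
```

```bash
python3 - <<'E'
from h import *
loc();im,d=grab('scene');P=cloud('scene',d);knob(P,im)
E
```

```text
t 13.925 base [  29.8 -142.7] z 31.0 w [ 0.5606 -0.0815  0.031 ] tooly_in_base 0.3 F_base [10.48 -6.21] -4.14 M [-1.865 -2.179  0.068] width 0.005
tool th -89.72 rad -29.6 tan 48.9 Frad -10.45 Ftan 6.26 Mhub 0.325 polar 31.45
arms [0 0 0 0 0 0 0 0 0 0 0 0 0 0 0 0 0 0]
```

Contact at about 10 N and the knob is turning. I'll follow an arc about the hub.

```bash
cat >> h.py <<'E'
def arcs(f0,step,n,r=56):
    for i in range(n):
        f=np.radians(f0-step*(i+.5));d=RB@(r*np.radians(step)*-np.array([np.cos(f),np.sin(f)]))/60
        print([0,round(d[0],3),round(d[1],3),0,0],end=', ')
    print()
E
python3 - <<'E'
from h import *
arcs(31,3,24)
E
```

```text
[0, np.float64(-0.046), np.float64(-0.017), 0, 0], [0, np.float64(-0.047), np.float64(-0.015), 0, 0], [0, np.float64(-0.047), np.float64(-0.012), 0, 0], [0, np.float64(-0.048), np.float64(-0.01), 0, 0], [0, np.float64(-0.048), np.float64(-0.007), 0, 0], [0, np.float64(-0.049), np.float64(-0.005), 0, 0], [0, np.float64(-0.049), np.float64(-0.002), 0, 0], [0, np.float64(-0.049), np.float64(0.001), 0, 0], [0, np.float64(-0.049), np.float64(0.003), 0, 0], [0, np.float64(-0.049), np.float64(0.006), 0, 0], [0, np.float64(-0.048), np.float64(0.008), 0, 0], [0, np.float64(-0.048), np.float64(0.011), 0, 0], [0, np.float64(-0.047), np.float64(0.013), 0, 0], [0, np.float64(-0.046), np.float64(0.016), 0, 0], [0, np.float64(-0.045), np.float64(0.018), 0, 0], [0, np.float64(-0.044), np.float64(0.02), 0, 0], [0, np.float64(-0.043), np.float64(0.023), 0, 0], [0, np.float64(-0.042), np.float64(0.025), 0, 0], [0, np.float64(-0.041), np.float64(0.027), 0, 0], [0, np.float64(-0.039), np.float64(0.029), 0, 0], [0, np.float64(-0.038), np.float64(0.031), 0, 0], [0, np.float64(-0.036), np.float64(0.033), 0, 0], [0, np.float64(-0.034), np.float64(0.035), 0, 0], [0, np.float64(-0.032), np.float64(0.037), 0, 0],
```

{"method": "apply_moves", "body": {"commands": [[0,-0.046,-0.017,0,0],[0,-0.047,-0.015,0,0],[0,-0.047,-0.012,0,0],[0,-0.048,-0.01,0,0],[0,-0.048,-0.007,0,0],[0,-0.049,-0.005,0,0],[0,-0.049,-0.002,0,0],[0,-0.049,0.001,0,0],[0,-0.049,0.003,0,0]]}}

```text
clock: 15.1
position: [0.5365, -0.0823, 0.0317]
ee_rot: [2.381, 2.04, 0.011]
force: [12.5, 2.7, 5.5]
width: 0.005
gripper_force: 5.3
```

```bash
python3 - <<'E'
from h import *
loc();im,d=grab('scene');P=cloud('scene',d);B=w2b(P)
for n in['scene']:
    m=(P[...,2]>.088)&(P[...,2]<.114)&(im.max(-1)<110)&(abs(B[...,0]-15)<40)&(B[...,1]>-60)&(B[...,1]<0);print('jaw y max',np.percentile(B[m][:,1],[5,50,95]))
E
```

```text
t 15.1 base [   6.1 -147.4] z 31.7 w [ 0.5365 -0.0823  0.0317] tooly_in_base 0.4 F_base [11.91  4.68] 5.49 M [ 0.64  -2.512 -0.19 ] width 0.005
tool th -89.62 rad -5.8 tan 53.4 Frad -11.94 Ftan -4.6 Mhub 0.664 polar 6.56
jaw y max [-44.78085766 -31.01904995 -12.03806778]
```

Adding the sensor's Mz to r×F gives a hub moment of about 0.47 N m, which matches free friction. I'll continue.

{"method": "apply_moves", "body": {"commands": [[0,-0.049,0.006,0,0],[0,-0.048,0.008,0,0],[0,-0.048,0.011,0,0],[0,-0.047,0.013,0,0],[0,-0.046,0.016,0,0],[0,-0.045,0.018,0,0]]}}

```text
clock: 15.9
position: [0.5201, -0.0789, 0.0321]
ee_rot: [2.38, 2.038, 0.011]
force: [12.4, 0.1, 6.0]
width: 0.002
gripper_force: 5.5
```

```bash
sed -i "s/    print('tool th'/    print('MHUB',((v[0]*f[1]-v[1]*f[0])\/1e3+s['ft_torque'][2]).round(3))\n    print('tool th'/" h.py; python3 - <<'E'
from h import *
loc()
im,d=grab('scene');P=cloud('scene',d);knob(P,im)
im,d=grab('top');P=cloud('top',d);B=w2b(P)
m=(P[...,2]>.1)&(P[...,2]<.118)&(abs(B[...,0]-15)<25)&(B[...,1]>-40)&(B[...,1]<0);print('jaw top y',m.sum(),np.percentile(B[m][:,1],[2,50,98]) if m.any() else 0)
E
```

```text
t 15.9 base [ -10.6 -146.7] z 32.1 w [ 0.5201 -0.0789  0.0321] tooly_in_base 0.3 F_base [12.19  2.06] 6.03 M [ 0.057 -2.549 -0.21 ] width 0.002
MHUB 0.411
tool th -89.66 rad 10.9 tan 52.7 Frad -12.2 Ftan -1.99 Mhub 0.62 polar -11.39
arms [ 0  0  0  0  0  0  0  0  0  0  0  0  1 13 28 19  0  0]
jaw top y 38 [-23.78170695  -8.37977644  -1.97468461]
```

```bash
python3 - <<'E' | sed 's/np.float64//g'
from h import *
arcs(-13,2.5,12,54)
E
```

```text
[0, (-0.036), (0.016), 0, 0], [0, (-0.035), (0.017), 0, 0], [0, (-0.035), (0.019), 0, 0], [0, (-0.034), (0.02), 0, 0], [0, (-0.033), (0.022), 0, 0], [0, (-0.032), (0.023), 0, 0], [0, (-0.031), (0.024), 0, 0], [0, (-0.03), (0.026), 0, 0], [0, (-0.029), (0.027), 0, 0], [0, (-0.027), (0.028), 0, 0], [0, (-0.026), (0.029), 0, 0], [0, (-0.025), (0.03), 0, 0],
```

{"method": "apply_moves", "body": {"commands": [[0,-0.038,0.016,0,0],[0,-0.037,0.018,0,0]]}}

```text
clock: 16.25
position: [0.5155, -0.0773, 0.032]
ee_rot: [2.38, 2.037, 0.01]
force: [12.2, -1.2, 6.6]
width: -0.001
gripper_force: 5.4
```

```bash
python3 -c "
from h import *
loc()"
```

```text
t 16.25 base [ -15.4 -145.8] z 32.0 w [ 0.5155 -0.0773  0.032 ] tooly_in_base 0.3 F_base [12.25  0.8 ] 6.55 M [-0.22  -2.553 -0.118] width -0.001
MHUB 0.505
tool th -89.68 rad 15.7 tan 51.7 Frad -12.25 Ftan -0.73 Mhub 0.623 polar -16.53
```

{"method": "apply_moves", "body": {"commands": [[0,-0.035,0.019,0,0],[0,-0.034,0.02,0,0]]}}

```text
clock: 16.5
position: [0.5113, -0.0752, 0.032]
ee_rot: [2.38, 2.037, 0.01]
force: [11.7, -1.6, 6.4]
width: 0.002
gripper_force: 5.5
```

```bash
python3 -c "
from h import *
loc()"
```

```text
t 16.5 base [ -19.9 -144.5] z 32.0 w [ 0.5113 -0.0752  0.032 ] tooly_in_base 0.3 F_base [11.8  0.3] 6.42 M [-0.326 -2.507 -0.124] width 0.002
MHUB 0.465
tool th -89.69 rad 20.2 tan 50.4 Frad -11.8 Ftan -0.23 Mhub 0.59 polar -21.5
```

{"method": "apply_moves", "body": {"commands": [[0,-0.033,0.022,0,0],[0,-0.032,0.023,0,0]]}}

```text
clock: 16.75
position: [0.5075, -0.0726, 0.032]
ee_rot: [2.38, 2.037, 0.01]
force: [13.0, -2.4, 6.4]
width: 0.005
gripper_force: 5.4
```

```bash
python3 -c "
from h import *
loc()
im,d=grab('scene');P=cloud('scene',d);knob(P,im)"
```

```text
t 16.75 base [ -24.  -142.5] z 32.0 w [ 0.5075 -0.0726  0.032 ] tooly_in_base 0.3 F_base [13.26 -0.29] 6.37 M [-0.456 -2.404 -0.115] width 0.005
MHUB 0.535
tool th -89.69 rad 24.3 tan 48.4 Frad -13.26 Ftan 0.36 Mhub 0.65 polar -26.33
arms [ 0  0  0  0  0  0  0  0  0  0  0  1 20 35  4  0  0  0]
```

{"method": "apply_moves", "body": {"commands": [[0,-0.031,0.024,0,0],[0,-0.03,0.026,0,0]]}}

```text
clock: 17.05
position: [0.5037, -0.0701, 0.032]
ee_rot: [2.38, 2.036, 0.009]
force: [7.3, -8.0, 4.2]
width: 0.009
gripper_force: 5.2
```

```bash
python3 -c "
from h import *
loc()"
```

```text
t 17.05 base [ -28.2 -140.6] z 32.0 w [ 0.5037 -0.0701  0.032 ] tooly_in_base 0.3 F_base [ 8.5  -6.73] 4.18 M [-1.64  -1.379 -0.022] width 0.009
MHUB 0.565
tool th -89.71 rad 28.4 tan 46.5 Frad -8.47 Ftan 6.78 Mhub 0.586 polar -31.18
```

{"method": "apply_moves", "body": {"commands": [[0,-0.029,0.027,0,0],[0,-0.027,0.028,0,0]]}}

```text
clock: 17.3
position: [0.4975, -0.0675, 0.0311]
ee_rot: [2.383, 2.037, 0.003]
force: [4.9, -7.0, 1.7]
width: 0.004
gripper_force: 3.2
```

```bash
python3 -c "
from h import *
loc()
im,d=grab('scene');P=cloud('scene',d);a,r=knob(P,im);k=a>20;print(np.median(a[k]))"
```

```text
t 17.3 base [ -34.8 -139.1] z 31.1 w [ 0.4975 -0.0675  0.0311] tooly_in_base 0.2 F_base [ 5.94 -6.14] 1.65 M [-1.67  -1.081 -0.014] width 0.004
MHUB 0.467
tool th -89.76 rad 35.0 tan 44.9 Frad -5.91 Ftan 6.16 Mhub 0.481 polar -37.66
arms [ 0  0  0  0  0  0  0  0  0  0  1 19 38  5  0  0  0  0]
32.82759836060862
```

{"method": "apply_moves", "body": {"commands": [[0,-0.022,0.03,0,0],[0,-0.02,0.032,0,0]]}}

```text
clock: 17.6
position: [0.4945, -0.0639, 0.0309]
ee_rot: [2.384, 2.037, 0.002]
force: [5.6, -8.1, 1.3]
width: 0.003
gripper_force: 3.3
```

```bash
python3 -c "
from h import *
loc()"
```

```text
t 17.6 base [ -38.3 -136. ] z 30.9 w [ 0.4945 -0.0639  0.0309] tooly_in_base 0.2 F_base [ 6.83 -7.1 ] 1.27 M [-1.69  -0.952  0.033] width 0.003
MHUB 0.591
tool th -89.78 rad 38.4 tan 41.8 Frad -6.8 Ftan 7.13 Mhub 0.558 polar -42.36
```

{"method": "apply_moves", "body": {"commands": [[0,-0.018,0.034,0,0],[0,-0.016,0.036,0,0]]}}

```text
clock: 17.85
position: [0.4925, -0.0597, 0.0309]
ee_rot: [2.384, 2.037, 0.002]
force: [5.1, -8.0, 1.7]
width: 0.003
gripper_force: 3.4
```

```bash
python3 -c "
from h import *
loc()
im,d=grab('scene');P=cloud('scene',d);a,r=knob(P,im);k=a>-5;print(np.median(a[k]))"
```

```text
t 17.85 base [ -40.9 -132.1] z 30.9 w [ 0.4925 -0.0597  0.0309] tooly_in_base 0.2 F_base [ 6.27 -7.11] 1.71 M [-1.743 -1.087  0.019] width 0.003
MHUB 0.549
tool th -89.78 rad 41.1 tan 38.0 Frad -6.24 Ftan 7.13 Mhub 0.53 polar -47.01
arms [ 0  0  0  0  0  0  0  0  0  2 20 34 13  0  0  0  0  0]
25.321430304359485
```

{"method": "apply_moves", "body": {"commands": [[0,0.033,-0.107,0,0],[0,0,0,0.4,0],[0,0,0,0.4,0],[0,0.3,-0.03,0,0],[0,0.4,-0.04,0,0],[0,0.4,-0.04,0,0],[0,0.43,-0.04,0,0],[0,0,0,0,0]]}}

```text
clock: 18.9
position: [0.5849, -0.0727, 0.0775]
ee_rot: [2.386, 2.043, -0.0]
force: [-0.6, -0.6, -0.7]
width: 0.004
gripper_force: 0.0
```

```bash
python3 -c "
from h import *
s=st();print((b2w(54,-132)-s['position'][:2])/.06,s['joints'].round(2))
im,d=grab('scene');P=cloud('scene',d);a,r=knob(P,im);k=a>-5;print(np.median(a[k]))
im,d=grab('top');P=cloud('top',d);B=w2b(P);knob(P,im)
m=(P[...,2]>.1)&(P[...,2]<.118)&(abs(B[...,0]-15)<30)&(B[...,1]>-40)&(B[...,1]<0);print('jaw top y',m.sum(),np.percentile(B[m][:,1],[2,50,98]) if m.any() else 0)
mm=(P[...,2]>.134)&(P[...,2]<.143)&(abs(B[...,0]-10)<60)&(abs(B[...,1]-30)<45)
print('module',B[mm].min(0),B[mm].max(0),cv2.minAreaRect(B[mm].astype(np.float32)))
"
```

```text
t 18.9 base [  52.3 -130.2] z 77.5 w [ 0.5849 -0.0727  0.0775] tooly_in_base 0.4 F_base [-0.52 -0.68] -0.7 M [-0.134  0.072 -0.025] width 0.004
[ 0.0226577  -0.03438827] [-0.54  0.65  0.88  1.85 -0.62  0.94  0.47]
arms [ 0  0  0  0  0  0  0  0  0  0  0 17  5  0  0  0  0  0]
28.31417816027337
arms [ 0 24 34  2  0  0  0  0  0  0  0  0  0  0  0  0  0  0]
jaw top y 0 0Traceback (most recent call last):
  File "<string>", line 8, in <module>
    print('module',B[mm].min(0),B[mm].max(0),cv2.minAreaRect(B[mm].astype(np.float32)))
                   ~~~~~~~~~^^^
    return umr_minimum(a, axis, None, out, keepdims, initial, where)
ValueError: zero-size array to reduction operation minimum which has no identity
```

{"method": "apply_moves", "body": {"commands": [[0,0.05,-0.035,-0.2,0],[0,0,0,-0.15,0],[0,0,0,-0.15,0],[0,0,0,0,0]]}}

```text
clock: 19.5
position: [0.586, -0.0744, 0.0469]
ee_rot: [-2.386, -2.042, 0.002]
force: [-0.3, -0.4, 0.7]
width: 0.004
gripper_force: 0.0
```

{"method": "apply_moves", "body": {"commands": [[0,0,0,-0.15,0],[0,0,0,-0.13,0],[0,0,0,0,0]]}}

```text
clock: 19.88
position: [0.5863, -0.0744, 0.0303]
ee_rot: [-2.386, -2.042, 0.001]
force: [-0.2, -0.7, 0.1]
width: 0.006
gripper_force: 0.0
```

{"method": "apply_moves", "body": {"commands": [[0,-0.05,0.002,0,0],[0,-0.05,0.002,0,0],[0,-0.05,0.002,0,0]]}}

```text
clock: 20.25
position: [0.5777, -0.0742, 0.0312]
ee_rot: [2.387, 2.043, 0.0]
force: [1.0, -1.0, 0.4]
width: 0.005
gripper_force: 0.0
```

```bash
python3 -c "
from h import *
loc()"
```

```text
t 20.25 base [  45.5 -132.8] z 31.2 w [ 0.5777 -0.0742  0.0312] tooly_in_base 0.3 F_base [ 1.16 -0.81] 0.42 M [-0.086  0.082 -0.065] width 0.005
MHUB -0.057
tool th -89.69 rad -45.3 tan 39.1 Frad -1.16 Ftan 0.82 Mhub 0.008 polar 49.51
```

{"method": "apply_moves", "body": {"commands": [[0,-0.047,-0.018,0,0],[0,-0.047,-0.018,0,0],[0,-0.047,-0.018,0,0]]}}

```text
clock: 20.62
position: [0.5725, -0.0769, 0.0322]
ee_rot: [2.383, 2.042, 0.007]
force: [8.9, 3.3, 2.9]
width: 0.006
gripper_force: 3.6
```

```bash
python3 -c "
from h import *
loc()"
```

```text
t 20.625 base [  40.9 -136.3] z 32.2 w [ 0.5725 -0.0769  0.0322] tooly_in_base 0.4 F_base [8.3  4.69] 2.92 M [ 0.603 -1.792  0.033] width 0.006
MHUB 0.576
tool th -89.63 rad -40.6 tan 42.6 Frad -8.33 Ftan -4.63 Mhub 0.542 polar 43.99
```

{"method": "apply_moves", "body": {"commands": [[0,-0.047,-0.018,0,0],[0,-0.047,-0.018,0,0]]}}

```text
clock: 20.88
position: [0.5672, -0.0788, 0.0323]
ee_rot: [2.383, 2.042, 0.007]
force: [9.1, 3.7, 3.1]
width: 0.005
gripper_force: 3.9
```

```bash
python3 -c "
from h import *
loc()
im,d=grab('scene');P=cloud('scene',d);knob(P,im)"
```

```text
t 20.875 base [  35.9 -139.1] z 32.3 w [ 0.5672 -0.0788  0.0323] tooly_in_base 0.4 F_base [8.39 5.16] 3.11 M [ 0.744 -1.759 -0.041] width 0.005
MHUB 0.522
tool th -89.6 rad -35.6 tan 45.3 Frad -8.43 Ftan -5.1 Mhub 0.563 polar 38.52
arms [0 0 0 0 0 0 0 0 0 0 0 0 0 0 0 0 0 0]
```

{"method": "apply_moves", "body": {"commands": [[0,-0.046,-0.017,0,0],[0,-0.047,-0.015,0,0]]}}

```text
clock: 21.18
position: [0.5624, -0.0805, 0.0325]
ee_rot: [2.382, 2.042, 0.009]
force: [11.4, 5.7, 4.8]
width: 0.004
gripper_force: 5.2
```

```bash
python3 -c "
from h import *
loc()"
```

```text
t 21.175 base [  31.4 -141.5] z 32.5 w [ 0.5624 -0.0805  0.0325] tooly_in_base 0.4 F_base [10.31  7.45] 4.84 M [ 0.955 -2.249 -0.082] width 0.004
MHUB 0.641
tool th -89.59 rad -31.0 tan 47.7 Frad -10.36 Ftan -7.38 Mhub 0.723 polar 33.47
```

{"method": "apply_moves", "body": {"commands": [[0,-0.047,-0.014,0,0],[0,-0.047,-0.012,0,0]]}}

```text
clock: 21.42
position: [0.5579, -0.0819, 0.0329]
ee_rot: [2.38, 2.041, 0.011]
force: [12.4, 5.3, 4.7]
width: 0.004
gripper_force: 6.3
```

```bash
python3 -c "
from h import *
loc()"
```

```text
t 21.425 base [  27.2 -143.6] z 32.9 w [ 0.5579 -0.0819  0.0329] tooly_in_base 0.4 F_base [11.41  7.22] 4.74 M [ 1.106 -2.797 -0.085] width 0.004
MHUB 0.678
tool th -89.57 rad -26.8 tan 49.8 Frad -11.46 Ftan -7.13 Mhub 0.763 polar 28.73
```

{"method": "apply_moves", "body": {"commands": [[0,-0.035,-0.008,0,0]]}}

```text
clock: 21.55
position: [0.5563, -0.0824, 0.0331]
ee_rot: [2.38, 2.041, 0.012]
force: [14.4, 5.3, 5.1]
width: 0.009
gripper_force: 6.6
```

```bash
python3 -c "
from h import *
loc()"
```

```text
t 21.55 base [  25.7 -144.4] z 33.1 w [ 0.5563 -0.0824  0.0331] tooly_in_base 0.4 F_base [13.36  7.54] 5.1 M [ 1.151 -3.051 -0.083] width 0.009
MHUB 0.784
tool th -89.57 rad -25.4 tan 50.6 Frad -13.41 Ftan -7.44 Mhub 0.867 polar 27.06
```

{"method": "apply_moves", "body": {"commands": [[0,-0.035,-0.007,0,0]]}}

```text
clock: 21.68
position: [0.5548, -0.0828, 0.0332]
ee_rot: [2.379, 2.041, 0.013]
force: [15.8, 6.3, 6.5]
width: 0.005
gripper_force: 7.1
```

```bash
python3 -c "
from h import *
loc()"
```

```text
t 21.675 base [  24.3 -145. ] z 33.2 w [ 0.5548 -0.0828  0.0332] tooly_in_base 0.4 F_base [14.58  8.77] 6.53 M [ 1.178 -3.261 -0.145] width 0.005
MHUB 0.811
tool th -89.56 rad -23.9 tan 51.1 Frad -14.65 Ftan -8.66 Mhub 0.956 polar 25.46
```

The moment has risen by about 0.29 N m over free turning, and the slope matches the expected spring rate, so I stop here. Back off, rise clear and check.

{"method": "apply_moves", "body": {"commands": [[0,0.06,0,0,0],[0,0.1,-0.01,0,0],[0,0.1,-0.02,0,0],[0,0,0,0.5,0],[0,0,0,0.8,0],[0,0,0,0.8,0],[0,0,-0.5,0.8,0],[0,-0.3,-0.9,0,0],[0,-0.3,-0.9,0,0],[0,-0.3,-0.9,0,0],[0,0,0,0,0],[0,0,0,0,0]]}}

```text
clock: 23.18
position: [0.5096, -0.2777, 0.2047]
ee_rot: [-2.387, -2.041, 0.0]
force: [0.4, 0.7, 0.0]
width: 0.003
gripper_force: 0.0
```

```bash
python3 - <<'E'
from h import *
st()
im,d=grab('top');P=cloud('top',d);B=w2b(P);cv2.imwrite('pics/t7.png',cv2.resize(im[140:300,190:340],None,fx=3.5,fy=3.5,interpolation=cv2.INTER_CUBIC)[:,:,::-1])
mm=(P[...,2]>.134)&(P[...,2]<.143)&(abs(B[...,0]-10)<60)&(abs(B[...,1]-30)<45)
print('module',B[mm].min(0),B[mm].max(0),cv2.minAreaRect(B[mm].astype(np.float32)))
a,r=knob(P,im);print(np.median(a[abs(a)<50]))
m=(P[...,2]>.1)&(P[...,2]<.118)&(abs(B[...,0]-15)<30)&(B[...,1]>-40)&(B[...,1]<1);print('jaw',np.percentile(B[m][:,1],[2,98]))
E
```

```text
t 23.175 base [  10.8 -344.6] z 204.7 w [ 0.5096 -0.2777  0.2047] tooly_in_base 0.3 F_base [0.32 0.73] 0.04 M [-0.092  0.042 -0.01 ] width 0.003
module [-10.75945374   5.0125963 ] [49.48577598 65.65139561] ((19.429655075073242, 35.418067932128906), (60.7061882019043, 60.120445251464844), 89.59539031982422)
arms [ 2  8  0  0  0  0  0  0 20 28  7  0  0  0  0  0  0  0]
2.3698232449102634
jaw [-31.50185912   0.19397701]
```

View pics/t7.png

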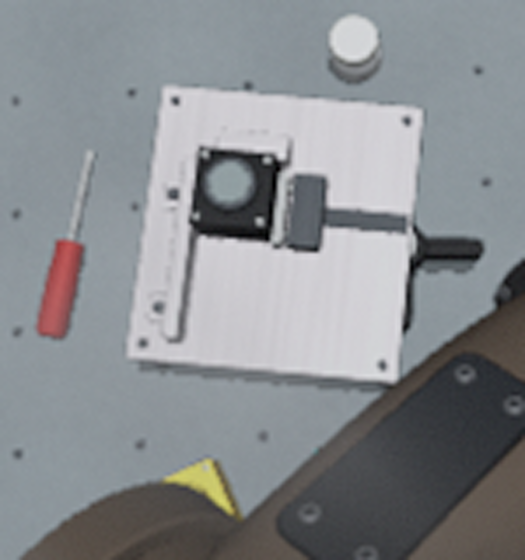

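The final view shows the module (235,190) clamped between pad and fence and still against the stop. Jar and driver are where they were, and the arm is clear. Handing in.

```bash
python3 -c "
from cell import arm
print(arm.sign_off())"
```

```text
the job is handed in; nothing more can be done
None
```

The camera module is against the end stop and clamped on the fence at about 30 N, judged from a knob moment about 0.29 N m above free turning; the job was handed in at about 23 s, with no verdict returned.

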